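# Gang four knob blanks against the bench fence with a straightedge

## Task

Get the four knob blanks ready to be gauged along one edge: pick up the aluminium straightedge and with it, not with the fingers, sweep all four together as one row up to the fence, and press the row home so that every blank bears squarely on the fence, keeping a light, steady pressure of about 10 N (never over 15 N, or the fence loses its setting) on the whole row for about a second. Then draw the straightedge back without disturbing the row and stand it on edge again on its black mat, lengthwise in the middle, leaving the parts box, glue bottle and try square as they are.

Things in the scene. Friction and masses are not known exactly. Their poses are not given: they have to be found in the camera images.
- straightedge: Straightedge: rectangular aluminium tube, 300 mm long (its x), 20 mm thick (its y), 50 mm high (its z), 0.26 kg, with flat faces and thin red end caps. It stands on its narrow edge on the black mat. Origin: centre of its underside.
- mat: Black rubber mat, fixed to the bench, the straightedge's parking place: 350 mm long (its x), 90 mm wide (its y), 2 mm thick. It lies at the left or the right of the work. Origin: its centre, at bench-top level.
- fence: Bench fence: black profile 360 mm long (y, centred), 30 thick, 40 high, locked by two red-knobbed dogs. The pose is that of the dogs (78 mm behind the origin, 220 mm apart in y), at bench level; x points away from the blanks. The profile's flat face, towards -x, runs along y, but was set by hand anywhere from x = -10 to +10 mm and is not measured. It yields to no push under 15 N.
- blank0: Knob blank, one of four: dark brown hardwood block 48 x 48 mm and 22 mm high, about 35 g, with pencilled diagonals on top. Origin: centre of its underside; x and y are square to its sides, its z is up. It starts turned by up to 0.2 rad from the fence's axes, its centre 60 to 120 mm on the -x side of the fence's origin. The four stand side by side about 70 mm apart along the fence, in any order, the row centred on the middle of the fence to about 10 mm, and overlap nowhere.
- blank1: Knob blank, one of four: pale hardwood block 48 x 48 mm and 22 mm high, about 35 g, with pencilled diagonals on top. Origin: centre of its underside; x and y are square to its sides, its z is up. It starts turned by up to 0.2 rad from the fence's axes, its centre 60 to 120 mm on the -x side of the fence's origin. The four stand side by side about 70 mm apart along the fence, in any order, the row centred on the middle of the fence to about 10 mm, and overlap nowhere.
- blank2: Knob blank, one of four: mid brown hardwood block 48 x 48 mm and 22 mm high, about 35 g, with pencilled diagonals on top. Origin: centre of its underside; x and y are square to its sides, its z is up. It starts turned by up to 0.2 rad from the fence's axes, its centre 60 to 120 mm on the -x side of the fence's origin. The four stand side by side about 70 mm apart along the fence, in any order, the row centred on the middle of the fence to about 10 mm, and overlap nowhere.
- blank3: Knob blank, one of four: pale hardwood block 48 x 48 mm and 22 mm high, about 35 g, with pencilled diagonals on top. Origin: centre of its underside; x and y are square to its sides, its z is up. It starts turned by up to 0.2 rad from the fence's axes, its centre 60 to 120 mm on the -x side of the fence's origin. The four stand side by side about 70 mm apart along the fence, in any order, the row centred on the middle of the fence to about 10 mm, and overlap nowhere.
- organiser: Bystander: red parts box with clear lid, 162 x 122 x 53 mm, 0.9 kg, on the other side of the work from the mat. Origin: centre of its underside.
- glue: Bystander: white glue bottle with blue band and orange nozzle, 54 mm in diameter, 168 mm tall, standing beyond the parts box. Origin: centre of its underside.
- square: Bystander: try square lying flat behind the fence, dark wooden stock 110 x 20 x 16 mm along its x, steel blade 130 mm long along its y. Origin: centre of the stock's underside.
Not all that is in view belongs to the job. What is shaped like the blank1 but red or yellow is not meant.

How it is judged:
On the way:
1. all four blanks are held at once between straightedge and fence (at least 0.4 N at each contact), the fence taking 4 to 15 N in all, for half a second (contact force between fence and anything else between 4 and 15 N and contact force between each of fence, straightedge and blank0 above 0.4 N and contact force between each of fence, straightedge and blank1 above 0.4 N and contact force between each of fence, straightedge and blank2 above 0.4 N and contact force between each of fence, straightedge and blank3 above 0.4 N), for 0.5 s.
At the end, for the whole second after the job is handed in: Each blank lies flat at rest, within 2.5 mm of the fence face, square to it within 0.02 rad, centre within 160 mm of its middle, untouched by the straightedge, which stands at rest on edge on the mat, within 25 mm lengthwise, 20 mm crosswise and 0.1 rad of its middle line (x of fence_bar_c0 in the frame of blank0 between 0.0365 and 0.0415 m and y of blank0 in the frame of fence between -0.16 and 0.16 m and angle between the x axis of each of blank0, blank1, blank2, blank3 and the x axis of fence, either way round below 0.02 rad and angle between each of blank0, blank1, blank2, blank3, straightedge's own z axis and vertical below 0.05 rad and height (world z) of each of blank0, blank1, blank2, blank3 below 0.004 m and linear speed of each of blank0, blank1, blank2, blank3, straightedge below 0.01 m/s and x of fence_bar_c0 in the frame of blank1 between 0.0365 and 0.0415 m and y of blank1 in the frame of fence between -0.16 and 0.16 m and x of fence_bar_c0 in the frame of blank2 between 0.0365 and 0.0415 m and y of blank2 in the frame of fence between -0.16 and 0.16 m and x of fence_bar_c0 in the frame of blank3 between 0.0365 and 0.0415 m and y of blank3 in the frame of fence between -0.16 and 0.16 m and x of straightedge in the frame of mat between -0.025 and 0.025 m and y of straightedge in the frame of mat between -0.02 and 0.02 m and angle between the x axis of straightedge and the x axis of mat, either way round below 0.1 rad and height (world z) of straightedge below 0.005 m and contact force between straightedge and blank0 below 0.1 N and contact force between straightedge and blank1 below 0.1 N and contact force between straightedge and blank2 below 0.1 N and contact force between straightedge and blank3 below 0.1 N).
It fails at once if the fence is loaded with more than 15 N (contact force between fence and anything else above 15 N).
It fails at once if the fingers push on a blank (contact force between the fingers and blank0 above 1 N or contact force between the fingers and blank1 above 1 N or contact force between the fingers and blank2 above 1 N or contact force between the fingers and blank3 above 1 N).
It fails at once if the parts box, glue bottle or try square is moved by more than 10 mm or the bottle tipped (distance of any of organiser, glue, square from where it was at the start of the episode above 0.01 m or angle between glue's own z axis and vertical above 0.2 rad).
It also fails if it takes over 61 s, if anything falls off the work surface, if the arm or the gripper's body presses on something with over 40 N, if the wrist force passes 120 N, or if a joint passes its speed limit or range.

## Robot

A 7-joint arm with a two-finger parallel gripper is mounted at the origin on the work surface. World frame = base frame: x ahead of the robot, y to its left, z up, the work surface at z = 0. Lengths are in m, angles in rad, forces in N, time in s.
With the tool pointing down it reaches from about 0.4 to 0.85 m from the base axis. Payload 10.4 kg.
Tool frame: the origin (TCP) lies on the centre line of the jaws, within the pads' length; the fingertips stand r.tip_extent ahead of it and the grasp point (between the pads) lies 3 mm ahead of it (r.tip_extent is the distance from the TCP to the fingertips, in m); z points along the fingers, y is the direction in which the jaws open and shut (so a half turn about z gives the same grasp; the last joint's range is limited). The gripper opens to 87 mm and grips with 3 to 60 N. Pads are 19 mm wide; open, the fingers measure 117 mm over their backs; the gripper's body (75 mm by 190 mm) begins 51 mm behind the grasp point.
Start: joints at [-1.259, 0.332, -0.065, 1.46, 0.022, 1.35, -0.088], TCP at [0.205, 0.59, 0.245] pointing down, gripper open.
Joint ranges: [-2.6, 2.6], [-0.5, 2.12], [-1.47, 1.34], [0.16, 2.42], [-1.27, 4.41], [0.06, 2.06], [-2.6, 2.6]. Speed limits (rad/s): [2.22, 2.22, 2.79, 2.79, 3.14, 3.14, 3.14].

## Interface

Orientations are given as a unit quaternion [x, y, z, w].
In Python, from bench import r gives the robot as it stands. The module is installed in compiled form; this text tells all that it offers.
- The arm moves only by the shell command python3 -m jog 'ROWS' [FORCE]. ROWS is JSON, a list of rows, each a list of 5 numbers: the shift along the tool's x, y, z in cm, then the turn about the tool's z in rad, then the closure, from 0 (fully open) to 1 (shut). A call has exactly 10 rows; each row shifts and turns the pose as measured when the row begins, along the tool's axes as they then stand; what a row does not reach is not made up. A row lasts 1/10 s, in which the tool goes at most 50 mm and 8.59 degrees, less where a joint would pass 70% of its speed; a pose out of reach is approached as far as the arm can. A call with a gripper value outside its range is refused whole. The fingers move at their own pace and stop on an object; FORCE is the grip in N (left out, the last holds). Time passes only in rows, so rows that do not move let the fingers close, or fill a call up. It gives the time, the measured TCP pose, the force and the opening at its end, in the units of the state.
- r.read_state(): the state, without advancing time (a new reading comes with each control period).
- r.camera(name): name is "scene" or "top"; returns a dict with "pixels" (384x512x3 uint8, red, green, blue), "fx", "fy", "cx", "cy" (pixels), "k1" (the pictures are not rectified: a ray, as slopes to the right and down, at radius r is drawn at 1 + k1 r^2 times it, then the intrinsics apply), "camera_from_world" (4x4, takes a point from world to camera coordinates). Camera axes: x right, y up, looking along -z (the intrinsics and any distortion apply to the point x, -y, -z); pixel columns grow to the right and rows downward; lengths in m; the calibration is good to about 2 mm. A picture is of the moment at which its call begins. There is no depth.
- r.close_job(): hands the job in, once; it reports no verdict.
The state is a dict: "time": time; "joint_positions": joint angles; "joint_vel": joint speeds; "joint_torque": joint torques, N m; "ee_pos": TCP position; "eef_rot": TCP orientation; "ft_force": force on the tool from outside, world axes, zero at the start; "torque": the same for the moment, N m; "width": finger opening in m.
Only numpy, scipy, OpenCV 4.12 (cv2) and the standard library are available. Lean on these libraries where they do the work, as an engineer would, in place of code of your own. Each camera call takes 0.05 s, during which the arm holds its last target. There are 200 camera calls.

## Working session

There is one attempt and no reset: what is moved stays moved. The work goes in short steps, Python scripts to look and compute and a shell command to move; the robot and the scene stay as the last step left them, time stands still between calls to the robot, and variables do not carry over. Pictures are saved under pics/ and viewed, about 8 in all and at most 12, crops included, and the job is handed in when it is done.

```bash
mkdir -p pics; cat > h.py <<'E'
import numpy as np, cv2
from bench import r
def snap(n,f):
    c=r.camera(n); cv2.imwrite('pics/'+f+'.png',c['pixels'][:,:,::-1])
    np.savez('pics/'+f,**{k:np.array(v) for k,v in c.items()}); return c
def ray(c,u,v):
    x=(u-float(c['cx']))/float(c['fx']);y=(v-float(c['cy']))/float(c['fy']);k=float(c['k1'])
    rd=np.hypot(x,y);q=rd
    for _ in range(30): q=rd/(1+k*q*q)
    s=q/rd if rd>0 else 1
    M=np.array(c['camera_from_world']);R=M[:3,:3];o=-R.T@M[:3,3]
    d=R.T@np.array([x*s,-y*s,-1]);return o,d
def at(c,u,v,z):
    o,d=ray(c,u,v);return o+d*(z-o[2])/d[2]
def proj(c,p):
    M=np.array(c['camera_from_world']);q=M[:3,:3]@np.array(p)+M[:3,3]
    x=q[0]/-q[2];y=-q[1]/-q[2];f=1+float(c['k1'])*(x*x+y*y)
    return float(c['cx'])+float(c['fx'])*x*f,float(c['cy'])+float(c['fy'])*y*f
def tri(a,ua,b,ub):
    o,d=ray(a,*ua);p,e=ray(b,*ub);d/=np.linalg.norm(d);e/=np.linalg.norm(e)
    t=np.linalg.lstsq(np.c_[d,-e],p-o,rcond=None)[0];A=o+t[0]*d;B=p+t[1]*e
    return (A+B)/2,np.linalg.norm(A-B)
E
python3 - <<'E'
from h import *
for n in('top','scene'):
    c=snap(n,n+'0'); M=np.array(c['camera_from_world']);print(n,-M[:3,:3].T@M[:3,3],c['fx'],c['k1'])
    cv2.imwrite(f'pics/{n}0b.png',cv2.resize(c['pixels'][:,:,::-1],(800,600),interpolation=cv2.INTER_CUBIC))
s=r.read_state();print(s,r.tip_extent)
E
```

```text
top [ 0.51580106 -0.02053851  1.17643157] 465.6585523768475 -0.1683171377928239
scene [1.04066772 0.40358618 0.75253844] 375.3109652654952 -0.09625835931794853
{'time': 0.1, 'joint_positions': array([-1.25860076,  0.33280938, -0.06467811,  1.4608662 ,  0.02162878,
        1.34987872, -0.08846814]), 'joint_vel': array([ 0.00159412, -0.00220416, -0.00126341, -0.00107789,  0.00025397,
       -0.00055075,  0.00089711]), 'joint_torque': array([ 2.11150858e-03, -6.24543214e+01,  2.48244207e-02, -3.90716457e+01,
       -6.14827336e-02,  3.65323119e-02,  2.11083920e-05]), 'ee_pos': array([0.20527938, 0.58999284, 0.24382876]), 'eef_rot': array([ 1.66598849e-01,  9.86024555e-01, -6.29988860e-04, -5.99044280e-05]), 'ft_force': array([ 0.39088787, -0.80128306, -0.37698863]), 'torque': array([-0.02783051, -0.04425828, -0.00123257]), 'width': 0.08738364704100923} 0.022
```

View pics/top0b.png

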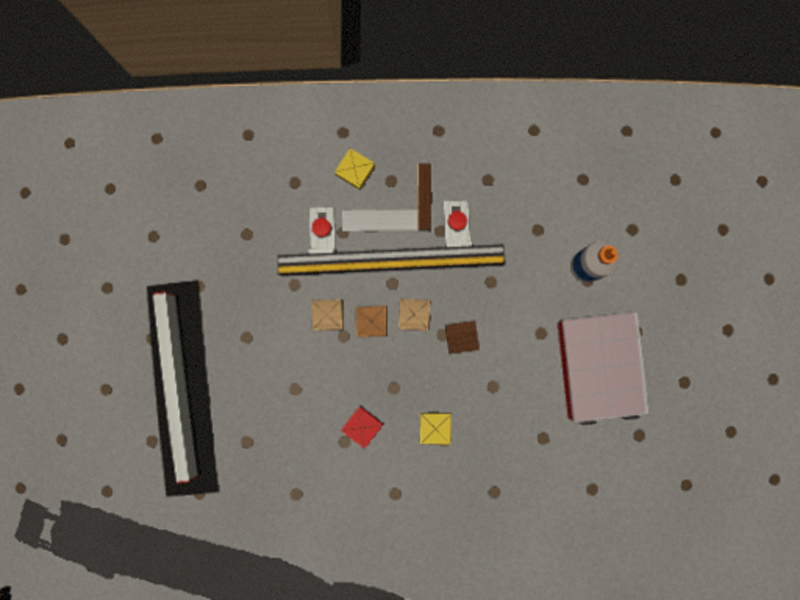

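View pics/scene0b.png

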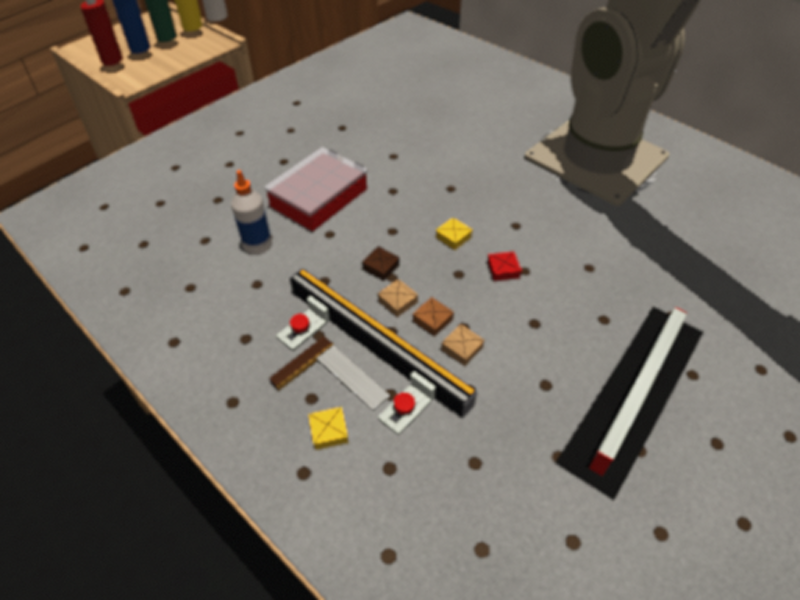

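Top view: +x is up and +y is left. The fence runs from (278,268) to (504,255). The four blanks are at (327,315), (371,321), (415,315) and (462,337), with red and yellow decoys near (362,427) and (435,428). The mat and straightedge are on the left, around (175,390), and the box and bottle on the right. Next, enlarged crops to measure from.

```bash
python3 - <<'E'
import cv2,numpy as np
t=cv2.imread('pics/top0.png');s=cv2.imread('pics/scene0.png')
R=lambda i,k:cv2.resize(i,None,fx=k,fy=k,interpolation=cv2.INTER_CUBIC)
cv2.imwrite('pics/c1.png',R(t[145:240,170:330],5))
a=R(t[175:325,85:145],4);b=R(s[190:320,350:455],4)
o=np.zeros((600,a.shape[1]+b.shape[1],3),np.uint8);o[:600,:a.shape[1]]=a;o[:b.shape[0],a.shape[1]:]=b
cv2.imwrite('pics/c2.png',o)
E
```

```text
(no output)
```

View pics/c1.png

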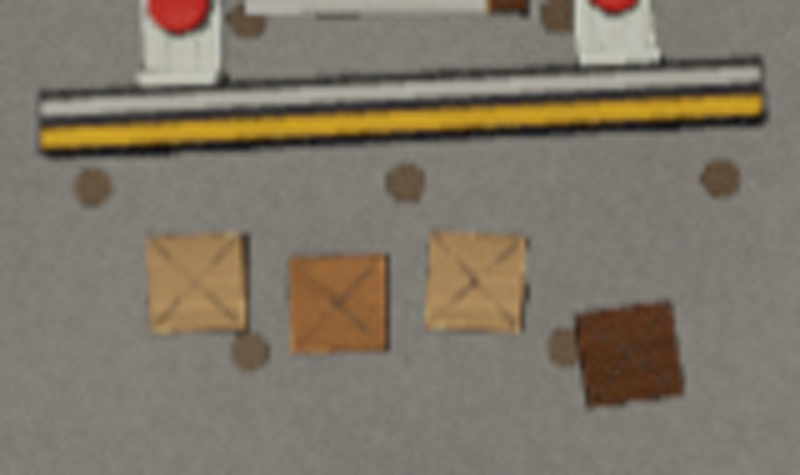

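View pics/c2.png

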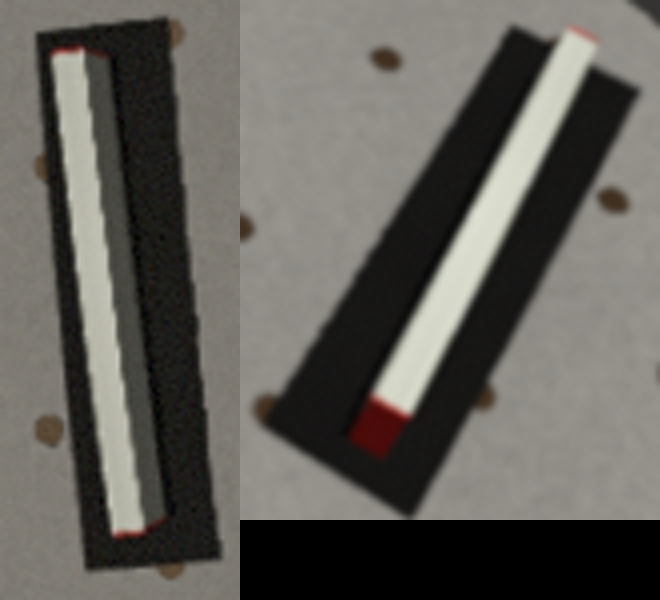

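Crop 1: the fence's front top edge runs (42,150)–(763,117), with the blanks below it. Crop 2: the straightedge's top corners are (52,50), (85,48), (145,531), (112,535) in the top view, and (573,28), (600,40), (411,417), (372,400) in the scene view.

```bash
python3 - <<'E'
from h import *
T=np.load('pics/top0.npz');S=np.load('pics/scene0.npz')
pt=lambda p:(p[0]/4+85-.4,p[1]/4+175-.4); ps=lambda p:((p[0]-240)/4+350-.4,p[1]/4+190-.4)
pf=lambda p:(p[0]/5+170-.4,p[1]/5+145-.4)
np.set_printoptions(precision=4,suppress=True)
# top: far end (52,50)=+y outer ; scene near end = far +x
P=[]
for a,b in[((52,50),(411,417)),((85,48),(372,400)),((145,531),(573,28)),((112,535),(600,40))]:
    q=tri(T,pt(a),S,ps(b));P.append(q[0]);print('SE',*q)
P=np.array(P);print('SEc',P.mean(0));z=.052
Q=np.array([at(T,*pt(p),z) for p in[(52,50),(85,48),(145,531),(112,535)]]);print(Q,Q.mean(0));d=Q[0]+Q[1]-Q[2]-Q[3];print('len',np.linalg.norm(d)/2,'yaw',np.arctan2(d[1],d[0]))
m=[]
for a,b in[((38,33),(410,517)),((168,18),(268,420)),((220,557),(513,25)),((87,570),(640,92))]:
    q=tri(T,pt(a),S,ps(b));m.append(at(T,*pt(a),.002));print('mat',*q,m[-1])
m=np.array(m);d=m[0]+m[1]-m[2]-m[3];print('matc',m.mean(0),np.arctan2(d[1],d[0]))
F=[at(T,*pf(p),.04) for p in[(42,150),(763,117)]];d=F[0]-F[1];print('fence',*F,np.linalg.norm(d),'yaw',np.arctan2(-d[0],d[1]))
F=[at(T,*pf(p),.04) for p in[(40,92),(763,58)]];d=F[0]-F[1];print('fence back',*F,np.linalg.norm(d),'yaw',np.arctan2(-d[0],d[1]))
B=dict(p1=[(147,235),(243,233),(247,329),(152,332)],mid=[(290,256),(388,254),(387,350),(291,353)],p2=[(430,232),(527,236),(522,332),(426,327)],dk=[(576,316),(669,301),(684,393),(588,407)])
for k,v in B.items():
    q=np.array([at(T,*pf(p),.022) for p in v]);print(k,q.mean(0),q[:,0])
g=[at(T,u/1.5625,v/1.5625,.022) for u,v in[(382,427),(362,408),(420,412),(450,412)]];print('decoy',*g)
print('box',at(T,565/1.5625,320/1.5625,.053))
E
```

```text
SE [0.6234 0.3804 0.0522] 0.0024489080517291575
SE [0.625  0.3605 0.0466] 0.0016179802504295276
SE [0.3263 0.3237 0.0477] 0.005145423701216804
SE [0.3247 0.3424 0.05  ] 0.0017528842670085354
SEc [0.4749 0.3517 0.0491]
[[0.6239 0.3793 0.052 ]
 [0.6249 0.358  0.052 ]
 [0.3282 0.3199 0.052 ]
 [0.3254 0.3409 0.052 ]] [0.4756 0.3495 0.052 ]
len 0.30001060402198215 yaw 0.12766024138703536
mat [ 0.6402  0.4083 -0.0016] 0.0006010500723831757 [0.64   0.4068 0.002 ]
mat [0.6474 0.3212 0.0023] 0.003668432986691591 [0.6484 0.3196 0.002 ]
mat [0.3029 0.288  0.0004] 0.0029828195000457156 [0.3039 0.2862 0.002 ]
mat [ 0.2926  0.3768 -0.0035] 0.0018584051752629752 [0.2941 0.374  0.002 ]
matc [0.4716 0.3466 0.002 ] 0.09553447571909644
fence [0.6533 0.1787 0.04  ] [ 0.665  -0.1775  0.04  ] 0.35634688199530157 yaw 0.032849045545529566
fence back [0.6822 0.1798 0.04  ] [ 0.6944 -0.1783  0.04  ] 0.35826019222331307 yaw 0.03393548249461098
p1 [0.588  0.1038 0.022 ] [0.6119 0.6123 0.5644 0.5635]
mid [0.5767 0.0332 0.022 ] [0.6005 0.6009 0.5532 0.5523]
p2 [ 0.5866 -0.0352  0.022 ] [0.6116 0.609  0.5613 0.5644]
dk [ 0.5496 -0.1106  0.022 ] [0.5689 0.5757 0.53   0.5237]
decoy [0.4084 0.0174 0.022 ] [0.4387 0.0487 0.022 ] [ 0.4314 -0.0429  0.022 ] [ 0.4307 -0.0903  0.022 ]
box [ 0.5722 -0.2701  0.053 ]
```

```bash
cat >> h.py <<'E'
from scipy.spatial.transform import Rotation as Ro
def go(x,y,z,yaw):  # yaw = wanted world angle of tool y
    s=r.read_state();R=Ro.from_quat(s['eef_rot']).as_matrix();d=np.array([x,y,z])-s['ee_pos']
    a=np.arctan2(R[1,1],R[0,1]);t=-((yaw-a+np.pi)%(2*np.pi)-np.pi)
    Ra=np.array([[-np.sin(yaw),np.cos(yaw),0],[np.cos(yaw),np.sin(yaw),0],[0,0,-1]])
    print('t',s['time'],'pos',s['ee_pos'].round(4),'yaw %.4f'%a,'tilt',R[:,2].round(4),'w %.4f'%s['width'],'F',s['ft_force'].round(2),'M',s['torque'].round(3))
    print(' d tool cm',(R.T@d*100).round(2),'turn %.4f'%t,'| after turn',(Ra.T@d*100).round(2),flush=True)
E
python3 -m jog '[[0,0,1,-0.116,0],[0,0,1,-0.116,0],[0,0,1,-0.116,0],[0,0,1,-0.116,0],[-3,-3.4,0,0,0],[-3,-3.4,0,0,0],[-3,-3.4,0,0,0],[-3,-3.4,0,0,0],[-3,-3.4,0,0,0],[-3,-3.4,0,0,0]]' 40
python3 -c "from h import *;go(.4752,.3505,.15,1.699)"
```

```text
time: 1.1
ee_pos: [0.4122, 0.4128, 0.197]
eef_rot: [-0.082, 0.997, -0.003, -0.004]
ft_force: [0.3, 0.6, 0.2]
width: 0.0871
t 1.1 pos [0.4122 0.4128 0.197 ] yaw 1.7347 tilt [-0.0074 -0.006  -1.    ] w 0.0871 F [0.33 0.61 0.21] M [ 0.084 -0.017  0.02 ]
 d tool cm [-5.24 -7.15  4.69] turn 0.0357 | after turn [-5.45 -6.99  4.7 ]
```

```bash

python3 -m jog '[[-1.2,-1.6,1,0.03,0],[-1.2,-1.6,1,0,0],[-1.2,-1.6,1,0,0],[-1,-1.2,1,0,0],[-0.5,-0.6,0.5,0,0],[0,0,0,0,0],[0,0,0,0,0],[0,0,0,0,0],[0,0,0,0,0],[0,0,0,0,0]]' >/dev/null
python3 - <<'E'
from h import *
go(.4752,.3505,.052,1.699)
E
```

```text
t 2.1 pos [0.4759 0.3488 0.1488] yaw 1.6961 tilt [-0.0083 -0.0073 -0.9999] w 0.0867 F [-0.08  0.46  0.69] M [0.054 0.028 0.009]
 d tool cm [-0.04  0.24  9.68] turn -0.0029 | after turn [0.05 0.18 9.68]
```

```bash

python3 -m jog '[[0,0.1,2,0,0],[0,0.1,2,0,0],[0,0,2,0,0],[0,0,1.5,0,0],[0,0,1,0,0],[0,0,0.6,0,0],[0,0,0.3,0,0],[0,0,0,0,0],[0,0,0,0,0],[0,0,0,0,0]]' >/dev/null
python3 - <<'E'
from h import *
go(.4752,.3505,.051,1.699)
E
```

```text
t 3.1 pos [0.4754 0.3551 0.0561] yaw 1.7005 tilt [-2.6e-03 -8.0e-04 -1.0e+00] w 0.0872 F [-0.42 -0.24 -0.42] M [ 0.042  0.005 -0.001]
 d tool cm [ 0.07 -0.46  0.51] turn 0.0015 | after turn [ 0.08 -0.46  0.51]
```

```bash

python3 -m jog '[[0.1,-0.4,0.4,0,0],[0,-0.1,0.1,0,0],[0,0,0,0,0],[0,0,0,0,1],[0,0,0,0,1],[0,0,0,0,1],[0,0,0,0,1],[0,0,0,0,1],[0,0,0,0,1],[0,0,0,0,1]]' 40 
python3 - <<'E'
from h import *
go(.4752,.3505,.051,1.699)
E
```

```text
time: 4.1
ee_pos: [0.4756, 0.3499, 0.0519]
eef_rot: [-0.065, 0.998, 0.0, -0.001]
ft_force: [0.9, -0.0, -0.2]
width: 0.0389
t 4.1 pos [0.4756 0.3499 0.0519] yaw 1.7001 tilt [-1.2e-03  3.0e-04 -1.0e+00] w 0.0389 F [ 0.87 -0.02 -0.19] M [ 0.014  0.003 -0.068]
 d tool cm [0.03 0.07 0.09] turn 0.0011 | after turn [0.03 0.07 0.09]
```

```bash

python3 -m jog '[[0,0,0,0,1],[0,0,0,0,1],[0,0,0,0,1],[0,0,0,0,1],[0,0,0,0,1],[0,0,0,0,1],[0,0,0,0,1],[0,0,0,0,1],[0,0,0,0,1],[0,0,0,0,1]]' 60
python3 - <<'E'
from h import *
go(.4752,.3505,.051,1.699)
E
```

```text
time: 5.1
ee_pos: [0.4755, 0.35, 0.0518]
eef_rot: [-0.065, 0.998, 0.0, -0.001]
ft_force: [0.4, 0.3, 0.1]
width: 0.0199
t 5.1 pos [0.4755 0.35   0.0518] yaw 1.7004 tilt [-1.2e-03  5.0e-04 -1.0e+00] w 0.0199 F [0.35 0.26 0.13] M [ 0.059 -0.015 -0.018]
 d tool cm [0.03 0.05 0.08] turn 0.0014 | after turn [0.03 0.05 0.08]
```

```bash

python3 -m jog '[[0,0,-1,0,1],[0,0,-2,0,1],[0,0,-2,0,1],[0,0,-1.5,0,1],[0.3,-2,-0.5,0,1],[0.4,-4,0,0,1],[0.4,-4,0,0,1],[0.4,-4,0,0,1],[0.4,-4,0,0,1],[0.4,-4,0,0,1]]' 60
python3 - <<'E'
from h import *
go(.485,0,.12,.033)
E
```

```text
time: 6.1
ee_pos: [0.4793, 0.1273, 0.1285]
eef_rot: [-0.07, 0.998, 0.001, -0.001]
ft_force: [0.9, -0.3, -1.7]
width: 0.0198
t 6.1 pos [0.4793 0.1273 0.1285] yaw 1.7106 tilt [-0.0023  0.0026 -1.    ] w 0.0198 F [ 0.86 -0.26 -1.74] M [-0.013 -0.062 -0.001]
 d tool cm [  1.2  -12.69   0.81] turn 1.6776 | after turn [-12.74   0.15   0.85]
```

```bash

python3 -m jog '[[0.3,-3,0,0,1],[0.3,-3,0,0,1],[0.3,-2.5,0,0,1],[0,-1.5,0,0.1,1],[0,-0.5,0,0.14,1],[0,0,0,0.14,1],[0,0,0,0.14,1],[0,0,0,0.14,1],[0,0,0,0.14,1],[0,0,0,0.14,1]]' >/dev/null
python3 -m jog '[[0,0,0,0.14,1],[0,0,0,0.14,1],[0,0,0,0.14,1],[0,0,0,0.14,1],[0,0,0,0.14,1],[0,0,0,0.1,1],[0,0,0,0,1],[0,0,0,0,1],[0,0,0,0,1],[0,0,0,0,1]]' >/dev/null
python3 - <<'E'
from h import *
go(.485,0,.12,.033)
E
```

```text
t 8.1 pos [0.4812 0.0085 0.1379] yaw -0.1083 tilt [-5.0e-04  6.7e-03 -1.0e+00] w 0.0195 F [-0.03 -0.24 -2.03] M [-0.118  0.034  0.031]
 d tool cm [-0.81  0.48  1.78] turn -0.1413 | after turn [-0.86  0.36  1.79]
```

```bash

python3 -m jog '[[0,0,0,-0.07,1],[0,0,0,-0.07,1],[-0.4,0.2,1,0,1],[-0.4,0.2,1,0,1],[0,0,1.5,0,1],[0,0,1.5,0,1],[0,0,1,0,1],[0,0,0.3,0,1],[0,0,0,0,1],[0,0,0,0,1]]' >/dev/null
python3 - <<'E'
from h import *
go(.485,0,.0515,.033)
c=snap('top','t1');cv2.imwrite('pics/t1b.png',cv2.resize(c['pixels'][130:285,150:350,::-1],None,fx=4,fy=3.8,interpolation=cv2.INTER_CUBIC))
E
```

```text
t 9.1 pos [ 0.4854 -0.0017  0.0689] yaw 0.0315 tilt [-0.0026  0.0053 -1.    ] w 0.0196 F [ 0.67  0.35 -2.44] M [-0.095  0.05  -0.013]
 d tool cm [ 0.16 -0.03  1.74] turn -0.0015 | after turn [ 0.17 -0.03  1.74]
```

View pics/t1b.png

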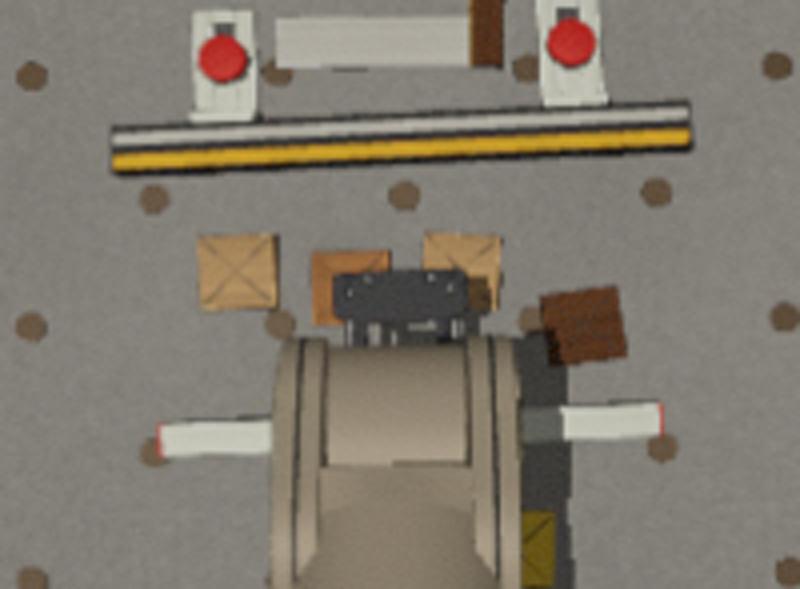

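The straightedge ends are at (160,440) and (660,420), clear of the blanks (the dark one at (583,325)) and of the decoys, and it looks parallel to the fence. Next: lower it and sweep.

```bash

python3 - <<'E'
from h import *
T=np.load('pics/t1.npz');p=lambda u,v:(u/4+150-.4,v/3.8+130-.4)
for n,a,b,z in(('SE front',(160,423),(660,403),.069),('SE back',(160,457),(660,437),.069),('fence',(113,172),(690,148),.04),('fenceback',(113,127),(690,102),.04)):
    A=at(T,*p(*a),z);B=at(T,*p(*b),z);d=A-B;print(n,A,B,'yaw',np.arctan2(-d[0],d[1]))
E
python3 -m jog '[[0.1,0,0.5,0,1],[0,0,0.5,0,1],[0,0,0.3,0,1],[0,0,0.2,0,1],[0,0,0,0,1],[0,0,0,0,1],[0,0,0,0,1],[0,0,0,0,1],[0,0,0,0,1],[0,0,0,0,1]]' >/dev/null
python3 - <<'E'
from h import *
go(.6,0,.0525,.033)
E
```

```text
SE front [0.49048712 0.14580028 0.069     ] [ 0.49953159 -0.15170029  0.069     ] yaw 0.030392169093162766
SE back [0.46921696 0.14593621 0.069     ] [ 0.47831368 -0.15132739  0.069     ] yaw 0.030591973213653496
fence [0.65262419 0.17904986 0.04      ] [ 0.66361922 -0.1771942   0.04      ] yaw 0.030853951204846665
fenceback [0.68216819 0.17917067 0.04      ] [ 0.69378404 -0.17799178  0.04      ] yaw 0.03251113632811205
t 10.15 pos [ 4.866e-01 -1.000e-04  5.420e-02] yaw 0.0319 tilt [ 7.0e-04  6.3e-03 -1.0e+00] w 0.0197 F [-0.14  0.28 -2.05] M [-0.118  0.066  0.028]
 d tool cm [-0.35 11.33  0.18] turn -0.0011 | after turn [-0.37 11.33  0.17]
```

```bash

python3 -m jog '[[0,0.4,0.1,0,1],[0,0.8,0.05,0,1],[0,0.8,0,0,1],[0,0.8,0,0,1],[0,0.8,0,0,1],[0,0.8,0,0,1],[0,0.8,0,0,1],[0,0.8,0,0,1],[0,0.8,0,0,1],[0,0.8,0,0,1]]' >/dev/null
python3 - <<'E'
from h import *
go(.6,0,.0525,.033)
E
```

```text
t 11.15 pos [0.5687 0.0026 0.0522] yaw 0.0321 tilt [-8.0e-04  6.3e-03 -1.0e+00] w 0.0195 F [-1.29 -0.47 -1.51] M [-0.09   0.478 -0.008]
 d tool cm [-0.36  3.12 -0.03] turn -0.0009 | after turn [-0.37  3.12 -0.03]
```

```bash

python3 -m jog '[[0,0.4,0,0,1],[0,0.4,0,0,1],[0,0.4,0,0,1],[0,0.3,0,0,1],[0,0.3,0,0,1],[0,0.2,0,0,1],[0,0.1,0,0,1],[0,0.1,0,0,1],[0,0.1,0,0,1],[0,0.1,0,0,1]]' >/dev/null
python3 - <<'E'
from h import *
go(.6,0,.0525,.033)
E
```

```text
t 12.15 pos [0.5945 0.0035 0.0519] yaw 0.0322 tilt [-0.0021  0.0062 -1.    ] w 0.0195 F [-1.83  0.47 -2.05] M [-0.12   0.364  0.028]
 d tool cm [-0.37  0.53 -0.06] turn -0.0008 | after turn [-0.37  0.53 -0.06]
```

```bash

python3 -m jog '[[0,0.05,0,0,1],[0,0.05,0,0,1],[0,0.05,0,0,1],[0,0.05,0,0,1],[0,0.05,0,0,1],[0,0.05,0,0,1],[0,0.05,0,0,1],[0,0.05,0,0,1],[0,0.05,0,0,1],[0,0.05,0,0,1]]' >/dev/null
python3 - <<'E'
from h import *
go(.6,0,.0525,.033)
E
```

```text
t 13.15 pos [0.5999 0.0037 0.0519] yaw 0.0322 tilt [-0.0022  0.0063 -1.    ] w 0.0197 F [-2.02  0.48 -0.86] M [-0.102  0.365  0.016]
 d tool cm [-0.37 -0.   -0.06] turn -0.0008 | after turn [-0.37 -0.   -0.06]
```

```bash

python3 -m jog '[[0,0.03,0,0,1],[0,0.03,0,0,1],[0,0.03,0,0,1],[0,0.02,0,0,1],[0,0.02,0,0,1],[0,0.02,0,0,1],[0,0.02,0,0,1],[0,0.02,0,0,1],[0,0.02,0,0,1],[0,0.02,0,0,1]]' >/dev/null
python3 - <<'E'
from h import *
go(.6,0,.0525,.033)
E
```

```text
t 14.15 pos [0.6021 0.0037 0.0518] yaw 0.0322 tilt [-0.003   0.0062 -1.    ] w 0.0195 F [-2.55 -0.21 -0.96] M [-0.143  0.692  0.065]
 d tool cm [-0.36 -0.22 -0.07] turn -0.0008 | after turn [-0.36 -0.22 -0.07]
```

```bash

python3 -m jog '[[0,0.02,0,0,1],[0,0.02,0,0,1],[0,0.02,0,0,1],[0,0.02,0,0,1],[0,0.02,0,0,1],[0,0.02,0,0,1],[0,0.02,0,0,1],[0,0.02,0,0,1],[0,0.02,0,0,1],[0,0.02,0,0,1]]' >/dev/null
python3 - <<'E'
from h import *
go(.6,0,.0525,.033)
for i in range(3):
    c=r.camera('scene');s=r.read_state();print(s['ft_force'].round(2),s['torque'].round(3),s['ee_pos'].round(5))
E
```

```text
t 15.15 pos [0.6024 0.0036 0.0514] yaw 0.0324 tilt [-0.0072  0.0063 -1.    ] w 0.0196 F [-4.92 -0.99  1.03] M [-0.106  1.343  0.069]
 d tool cm [-0.35 -0.25 -0.11] turn -0.0006 | after turn [-0.35 -0.25 -0.11]
[-5.3  -0.28  0.64] [-0.07   1.273  0.122] [0.60239 0.00366 0.05143]
[-5.08  0.24  0.86] [-0.083  1.301  0.127] [0.6024  0.00364 0.05146]
[-4.71 -0.49  1.96] [-0.113  1.291  0.072] [0.60238 0.00366 0.05144]
```

```bash

python3 -m jog '[[0,0.03,-0.01,0,1],[0,0.03,-0.01,0,1],[0,0.03,-0.01,0,1],[0,0.03,-0.01,0,1],[0,0.03,-0.01,0,1],[0,0.03,-0.01,0,1],[0,0.03,-0.01,0,1],[0,0.03,-0.01,0,1],[0,0.03,-0.01,0,1],[0,0.03,-0.01,0,1]]' >/dev/null
python3 - <<'E'
from h import *
go(.6,0,.0525,.033)
for i in range(3):
    c=r.camera('scene');s=r.read_state();print(s['ft_force'].round(2),s['torque'].round(3),s['ee_pos'].round(5))
E
```

```text
t 16.3 pos [0.6026 0.0036 0.0515] yaw 0.0324 tilt [-0.0139  0.0064 -0.9999] w 0.0196 F [-5.17 -0.82  1.07] M [-0.151  1.269  0.175]
 d tool cm [-0.36 -0.27 -0.1 ] turn -0.0006 | after turn [-0.36 -0.27 -0.1 ]
[-5.89  1.27  0.87] [-0.115  1.316  0.119] [0.6026  0.00364 0.05148]
[-5.08 -0.54  1.18] [-0.071  1.363  0.154] [0.60261 0.00366 0.05152]
[-4.85 -0.4   1.49] [-0.036  1.295  0.103] [0.60262 0.00364 0.05151]
```

```bash

python3 -m jog '[[0,0.06,0,0,1],[0,0.06,0,0,1],[0,0.06,0,0,1],[0,0.06,0,0,1],[0,0.06,0,-0.0005,1],[0,0.06,0,-0.0005,1],[0,0.06,0,0,1],[0,0.06,0,0,1],[0,0.06,0,0,1],[0,0.06,0,0,1]]' >/dev/null
python3 - <<'E'
from h import *
go(.6,0,.0525,.033)
for i in range(3):
    c=r.camera('scene');s=r.read_state();print(s['ft_force'].round(2),s['torque'].round(3),s['ee_pos'].round(5))
E
```

```text
t 17.45 pos [0.603  0.0036 0.0509] yaw 0.0329 tilt [-0.0272  0.0072 -0.9996] w 0.0198 F [-7.86 -0.93  3.82] M [-0.137  1.764  0.064]
 d tool cm [-0.35 -0.32 -0.15] turn -0.0001 | after turn [-0.35 -0.31 -0.16]
[-8.92 -0.89  4.22] [-0.139  1.754  0.087] [0.60303 0.00371 0.05092]
[-7.44 -0.61  3.99] [-0.12   1.71   0.046] [0.60301 0.00364 0.05093]
[-6.9  -0.74  3.35] [-0.119  1.744  0.065] [0.60303 0.00366 0.05093]
```

```bash

python3 -m jog '[[0,0.07,-0.03,0,1],[0,0.07,-0.03,0,1],[0,0.07,-0.03,0,1],[0,0.07,-0.03,-0.0005,1],[0,0.07,-0.03,0,1],[0,0.07,-0.03,0,1],[0,0.07,-0.03,0,1],[0,0.07,-0.03,0,1],[0,0.07,-0.03,0,1],[0,0.07,-0.03,0,1]]' >/dev/null
python3 - <<'E'
from h import *
go(.6,0,.0525,.033)
f=[];m=[]
for i in range(20):
    c=r.camera('scene');s=r.read_state();f+=[s['ft_force']];m+=[s['torque']]
f=np.array(f);print(f.mean(0),f.std(0),f[:,0].round(1),np.mean(m,0)); go(.6,0,.0525,.033)
c=snap('scene','s2');cv2.imwrite('pics/s2b.png',cv2.resize(c['pixels'][150:300,160:360,::-1],None,fx=4,fy=4,interpolation=cv2.INTER_CUBIC))
E
```

```text
t 18.6 pos [0.6035 0.0037 0.0511] yaw 0.0331 tilt [-0.043   0.0071 -0.9991] w 0.0195 F [-5.59 -1.13  1.51] M [-0.143  1.548  0.044]
 d tool cm [-0.36 -0.37 -0.13] turn 0.0001 | after turn [-0.36 -0.36 -0.14]
[-6.59613664 -0.07123157  0.92123451] [0.39219867 0.45706765 0.57992186] [-6.9 -6.6 -6.1 -6.2 -6.  -7.3 -6.7 -6.7 -6.8 -6.7 -7.1 -6.7 -6.3 -7.2
 -5.8 -6.7 -6.5 -6.6 -6.7 -6.3] [-0.16049868  1.58775594  0.08535643]
t 19.6 pos [0.6035 0.0037 0.0511] yaw 0.0331 tilt [-0.0429  0.0071 -0.9991] w 0.0194 F [-6.28  0.11  0.54] M [-0.136  1.573  0.055]
 d tool cm [-0.36 -0.37 -0.13] turn 0.0001 | after turn [-0.36 -0.36 -0.14]
```

View pics/s2b.png

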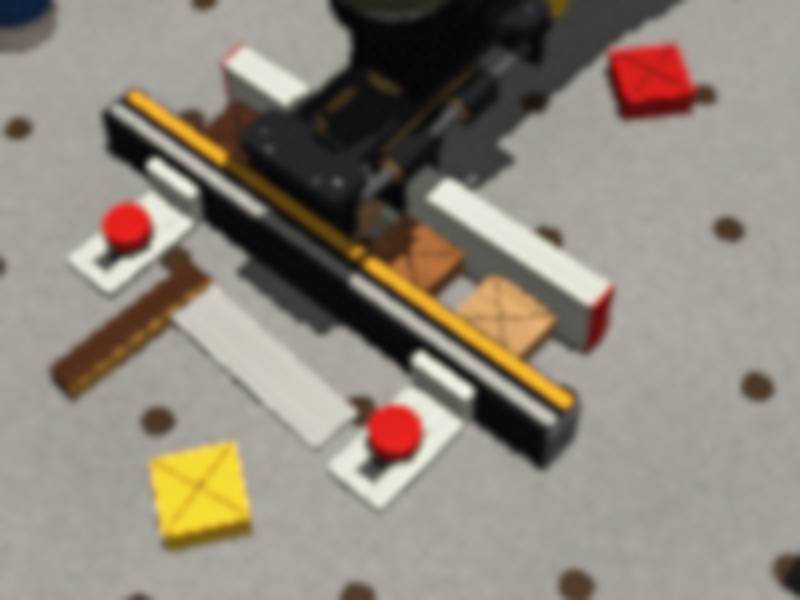

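Straightedge pressed on the row: two blanks, at (425,260) and (505,315), show between it and the fence, and the press holds a steady 6.6 N. A bit more, to about 10 N, then hold.

```bash

python3 -m jog '[[0,0.08,0,-0.0005,1],[0,0.08,0,-0.0005,1],[0,0.08,0,0,1],[0,0.08,0,0,1],[0,0.08,0,0,1],[0,0.09,0,0,1],[0,0.09,0,0,1],[0,0.09,0,0,1],[0,0.09,0,0,1],[0,0.09,0,0,1]]' >/dev/null
python3 - <<'E'
from h import *
f=[];m=[]
for i in range(22):
    c=r.camera('scene');s=r.read_state();f+=[s['ft_force']];m+=[s['torque']]
f=np.array(f);print(f.mean(0),f[:,0].round(1),np.mean(m,0)); go(.54,0.004,.0525,.033)
E
```

```text
[-9.00756901  0.1034178   5.14532387] [-8.2 -8.9 -8.6 -9.1 -8.4 -9.1 -9.3 -9.  -9.7 -9.  -8.6 -9.5 -9.4 -9.2
 -9.5 -9.2 -9.  -8.8 -8.6 -9.3 -9.3 -8.5] [-0.23839627  2.15654495  0.06949162]
t 21.75 pos [0.6041 0.0036 0.0511] yaw 0.0334 tilt [-0.0619  0.0081 -0.9981] w 0.0191 F [-8.55 -0.84  4.46] M [-0.307  2.151  0.065]
 d tool cm [ 0.25 -6.4   0.26] turn 0.0004 | after turn [ 0.25 -6.4  -0.14]
```

```bash

python3 -m jog '[[0,-0.05,0,0,1],[0,-0.1,0,0,1],[0,-0.2,0,0,1],[0,-0.3,0,0,1],[0,-0.5,0,0,1],[0,-0.8,0,0,1],[0,-1,0,0,1],[0,-1,0,0,1],[0,-1,0,0,1],[0,-0.5,0,0,1]]' >/dev/null
python3 - <<'E'
from h import *
go(.5,0.004,.12,.033)
E
```

```text
t 22.75 pos [0.5474 0.0019 0.0548] yaw 0.0333 tilt [-0.0558  0.0083 -0.9984] w 0.0194 F [ 0.47 -0.04 -2.34] M [-0.061 -0.071 -0.024]
 d tool cm [ 0.43 -5.09 -6.24] turn 0.0003 | after turn [ 0.37 -4.73 -6.52]
```

```bash

python3 -m jog '[[0,0,-1.5,0,1],[0,-0.5,-2,0,1],[0,-1,-2,0,1],[0,-1,-1,0,1],[0,-0.5,0,-0.1,1],[0,0,0,-0.14,1],[0,0,0,-0.14,1],[0,0,0,-0.14,1],[0,0,0,-0.14,1],[0,0,0,-0.14,1]]' >/dev/null
python3 -m jog '[[0,0,0,-0.14,1],[0,0,0,-0.14,1],[0,0,0,-0.14,1],[0,0,0,-0.14,1],[0,0,0,-0.1,1],[0,0,0,-0.06,1],[0,0,0,0,1],[0,0,0,0,1],[0,0,0,0,1],[0,0,0,0,1]]' >/dev/null
python3 - <<'E'
from h import *
go(.4716,.3466,.12,1.666)
E
```

```text
t 24.75 pos [ 0.5285 -0.0019  0.1477] yaw 1.6073 tilt [-0.0314  0.0092 -0.9995] w 0.0194 F [-0.06 -0.38 -3.  ] M [ 0.037 -0.038 -0.002]
 d tool cm [ 4.32 35.01  3.27] turn -0.0587 | after turn [ 2.36 35.24  2.77]
```

```bash

python3 -m jog '[[0.3,2,0,-0.05,1],[0.3,4,0,0,1],[0.3,4,0,0,1],[0.3,4,0,0,1],[0.3,4,0,0,1],[0.3,4,0.3,0,1],[0.3,4,0.3,0,1],[0.2,3,0.3,0,1],[0,2,0,0,1],[0,1,0,0,1]]' >/dev/null
python3 -m jog '[[0,0,0,0,1],[0,0,0,0,1],[0,0,0,0,1],[0,0,0,0,1],[0,0,0,0,1],[0,0,0,0,1],[0,0,0,0,1],[0,0,0,0,1],[0,0,0,0,1],[0,0,0,0,1]]' >/dev/null
python3 - <<'E'
from h import *
go(.4716,.3466,.06,1.666)
c=snap('scene','s3');cv2.imwrite('pics/s3b.png',cv2.resize(c['pixels'][130:330,170:470,::-1],None,fx=2.66,fy=2.66,interpolation=cv2.INTER_CUBIC))
E
```

```text
t 26.75 pos [0.4741 0.327  0.1434] yaw 1.6564 tilt [-0.0314  0.0084 -0.9995] w 0.0195 F [-0.48  0.34 -1.63] M [ 0.05  -0.027  0.018]
 d tool cm [-0.18  1.89  8.36] turn -0.0096 | after turn [0.06 1.98 8.34]
```

View pics/s3b.png

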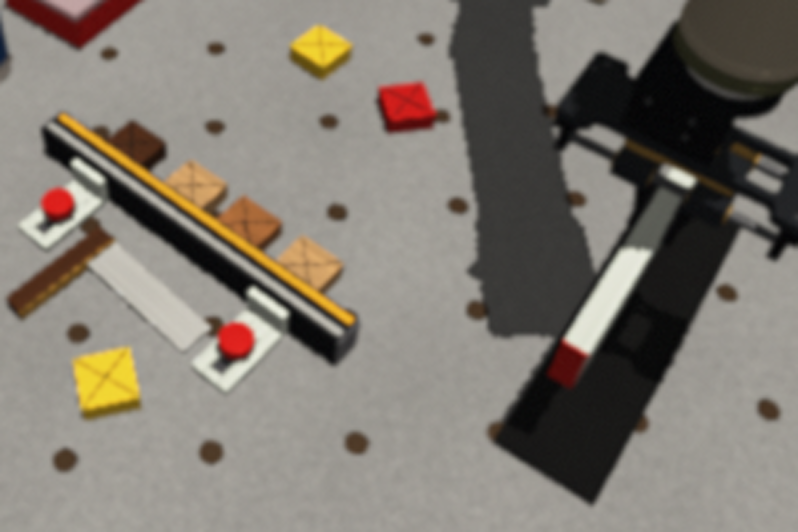

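Scene view: the four blanks, from (135,145) to (308,262), stand in line at the fence, and the straightedge is over the mat. Next I check the row from above before putting it down.

```bash

python3 - <<'E'
from h import *
c=snap('top','t3');cv2.imwrite('pics/t3b.png',cv2.resize(c['pixels'][145:220,170:330,::-1],None,fx=5,fy=5,interpolation=cv2.INTER_CUBIC))
E
```

```text
(no output)
```

View pics/t3b.png

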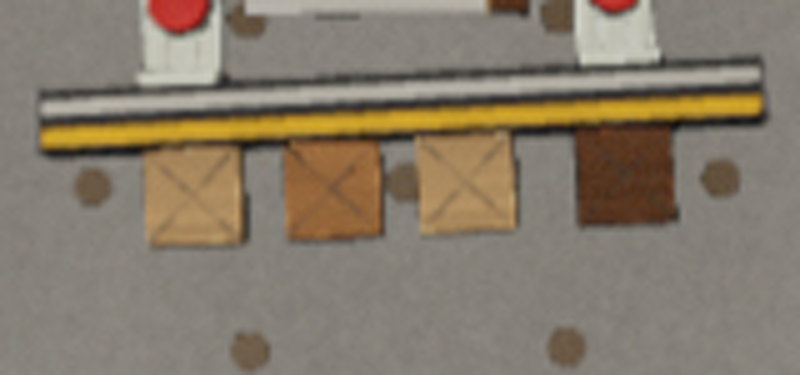

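All four blanks' back edges lie in one line, from (150,245) to (676,219), parallel to the fence, with no visible gap. Now I place the straightedge.

```bash

python3 -m jog '[[0,0.8,0.5,-0.009,1],[0,0.8,1,0,1],[0,0.3,1.5,0,1],[0,0,1.5,0,1],[0,0,1.5,0,1],[0,0,0.8,0,1],[0,0,0.4,0,1],[0,0,0,0,1],[0,0,0,0,1],[0,0,0,0,1]]' >/dev/null
python3 - <<'E'
from h import *
go(.4716,.3466,.053,1.666)
E
```

```text
t 27.85 pos [0.4675 0.3502 0.0631] yaw 1.6694 tilt [-0.0344  0.007  -0.9994] w 0.0194 F [ 0.27  0.11 -3.23] M [ 0.028 -0.04   0.022]
 d tool cm [-0.4  -0.41  0.99] turn 0.0034 | after turn [-0.37 -0.39  1.01]
```

```bash

python3 -m jog '[[-0.3,-0.3,0.3,0,1],[0,-0.1,0.2,0,1],[0,0,0.1,0,1],[0,0,0.1,0,1],[0,0,0.1,0,1],[0,0,0.1,0,1],[0,0,0.1,0,1],[0,0,0,0,1],[0,0,0,0,1],[0,0,0,0,1]]' 10 >/dev/null
python3 - <<'E'
from h import *
go(.4716,.3466,.0525,1.666)
E
```

```text
t 28.85 pos [0.4719 0.3467 0.054 ] yaw 1.6689 tilt [-0.0318  0.009  -0.9995] w 0.0198 F [-0.27 -1.02 -1.81] M [-0.041 -0.001  0.011]
 d tool cm [ 0.03 -0.01  0.15] turn 0.0029 | after turn [ 0.04 -0.01  0.15]
```

Grip is at 10 N. Press down gently until it is in contact all along, then open.

```bash

python3 -m jog '[[0,0,0.06,0,1],[0,0,0.06,0,1],[0,0,0.06,0,1],[0,0,0.06,0,1],[0,0,0,0,1],[0,0,0,0,1],[0,0,0,0,1],[0,0,0,0,1],[0,0,0,0,1],[0,0,0,0,1]]' 4 >/dev/null
python3 - <<'E'
from h import *
go(.4716,.3466,.0525,1.666)
E
```

```text
t 29.85 pos [0.4719 0.3471 0.0519] yaw 1.6691 tilt [-0.0315  0.0096 -0.9995] w 0.0202 F [-1.09 -0.51 -0.05] M [ 0.04   0.126 -0.009]
 d tool cm [ 0.04 -0.05 -0.06] turn 0.0031 | after turn [ 0.04 -0.05 -0.06]
```

```bash

python3 -m jog '[[0,0,0,0,0.7],[0,0,0,0,0.7],[0,0,0,0,0.5],[0,0,0,0,0.3],[0,0,0,0,0],[0,0,0,0,0],[0,0,0,0,0],[0,0,0,0,0],[0,0,0,0,0],[0,0,0,0,0]]' >/dev/null
python3 -m jog '[[0,0,0,0,0],[0,0,-1,0,0],[0,0,-2,0,0],[0,0,-3,0,0],[0,0,-3,0,0],[0,0,-3,0,0],[0,0,-3,0,0],[0,0,-2,0,0],[0,0,0,0,0],[0,0,0,0,0]]' 
python3 -m jog '[[3,0,-2,0,0],[4,0,-1,0,0],[4,0,0,0,0],[4,0,0,0,0],[0,0,0,0,0],[0,0,0,0,0],[0,0,0,0,0],[0,0,0,0,0],[0,0,0,0,0],[0,0,0,0,0]]' 
python3 - <<'E'
from h import *
a=snap('top','t4')['pixels'];b=snap('scene','s4')['pixels']
R=lambda i,k:cv2.resize(i[:,:,::-1],None,fx=k,fy=k,interpolation=cv2.INTER_CUBIC)
A=R(a[140:325,85:330],1.63);B=R(b[150:330,210:460],1.6);A=R(a[175:325,85:145],4)[:, :];B=R(b[160:330,200:455],2.1)
o=np.zeros((600,A.shape[1]+B.shape[1],3),np.uint8);o[:,:A.shape[1]]=A;o[:B.shape[0],A.shape[1]:]=B;print(o.shape)
cv2.imwrite('pics/f.png',o)
E
```

```text
time: 31.85
ee_pos: [0.4776, 0.3451, 0.2346]
eef_rot: [-0.049, 0.999, 0.007, -0.014]
ft_force: [-0.3, -0.2, 0.3]
width: 0.0873
time: 32.85
ee_pos: [0.3243, 0.3266, 0.2629]
eef_rot: [-0.047, 0.999, 0.003, -0.018]
ft_force: [-0.3, -0.3, 0.4]
width: 0.0875
(600, 776, 3)
```

View pics/f.png

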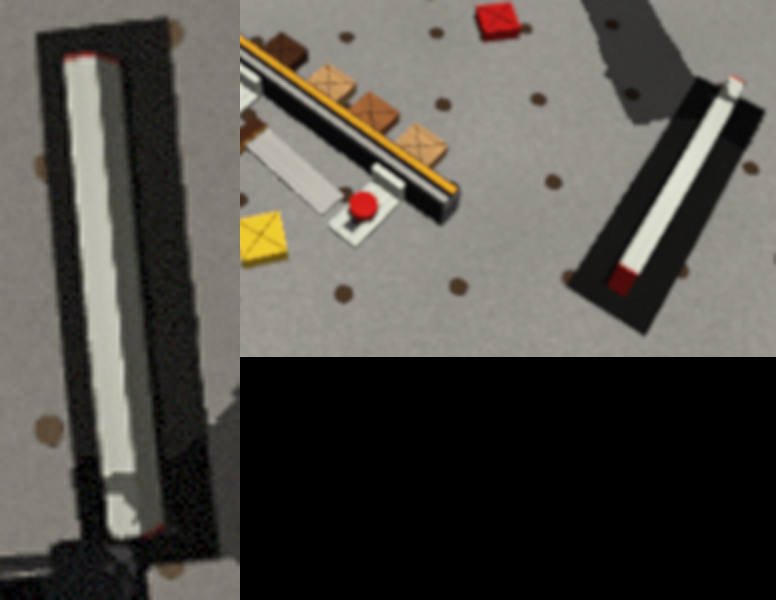

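The straightedge stands upright on the mat, its top running from (82,54) to (125,534) and parallel to it. The row is unchanged. I compute its offsets, then hand in.

```bash

python3 - <<'E'
from h import *
T=np.load('pics/t4.npz');pt=lambda p:(p[0]/4+85-.4,p[1]/4+175-.4)
Q=np.array([at(T,*pt(p),.052) for p in[(65,55),(98,53),(142,532),(108,537)]]);d=Q[0]+Q[1]-Q[2]-Q[3];y=np.arctan2(d[1],d[0])
e=Q.mean(0)[:2]-[.4716,.3466];c,s=np.cos(.0955),np.sin(.0955);print('along,cross mm',1e3*(c*e[0]+s*e[1]),1e3*(-s*e[0]+c*e[1]),'dyaw',y-.0955)
a=np.load('pics/t3.npz')['pixels'][145:220,170:330].astype(int);b=T['pixels'][145:220,170:330].astype(int);print('row change',abs(a-b).mean(),(abs(a-b).max(2)>40).sum())
r.close_job()
E
```

```text
along,cross mm 1.9049292934247475 -0.36946657789388315 dyaw -0.00258000361625306
row change 4.132805555555556 0
the job is handed in; nothing more can be done
```

The job is done and handed in at about 33 s of the 61 s allowed. I gripped the straightedge high on its faces, so the fingers stayed above the blanks, and swept all four together up to the fence. I then pressed the row home, drew the straightedge back and stood it on its mat again.

**Press:** the wrist sensor read a steady 6.6 N for 1 s, then 9.0 N for 1.1 s. The highest reading I took was 9.7 N; I read only between moves. The turning moment was about 0.07 N m, so the load was roughly even. I could not measure the force on each blank separately. The tool also leaned about 0.06 rad while pressing and pushed down with a few newtons, so the fence probably took a little less than the sensor showed.

**Last checks:**
- **Row:** from above, the four back edges lie in one line parallel to the fence with no visible gap, judged by eye. The row did not change between that picture and the last one.
- **Straightedge:** upright on the mat, 1.9 mm off lengthwise, 0.4 mm crosswise and 0.003 rad from the middle line.
- **Bystanders:** the try square stayed put in the pictures. I did not re-measure the parts box or bottle, but the arm went nowhere near them.

No check failed.

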